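Load the tube rack into the reading bay past the spring gate

TASK

The tube rack waits in the aluminium lane, short of the spring-closed gate flap. Push the long press bar beside the lane with one fingertip to swing the flap up, keep holding it clear of the rack with that finger while another fingertip pushes the rack along the lane, and only when the whole rack is past the flap let the gate spring shut behind it, with the rack home against the end stop. Only slide the rack, never lift it; do not touch its tubes, and leave the things round the lane alone.

Things in the scene. Friction and masses are not known exactly. Their poses are not given: they have to be found in the camera images.
- lane: Straight aluminium lane fixed to the bench, crosswise before the robot, turned up to 0.15 rad. Origin on the bench surface, on the centre line; x across the lane, away from the robot; the rack travels towards -y (robot's right). Floor top at z = 4 mm, y = -252 to +300 mm; side walls 4 mm thick, inner faces at x = -45 and +45 mm, tops at z = 30 mm.
- end_stop (a point): On the centre line, in the plane of the end stop's two rubber bumper faces (lane y = -235 mm), 19 mm above the bench. The stop plate is 44 mm high. Beside it, outside the far wall, stands a grey code reader: lane x = 53 to 103, y = -176 to -100 mm, top at z = 81 mm.
- shaft_mid (a point): On the axis of the 8 mm gate shaft, which runs along lane y at lane x = -57, z = 52 mm, just outside the near wall; this point is at lane y = 110 mm. Bearing bosses, 15 mm across, at lane y = -93 to -81 and +300 to +312 mm.
- gate (a joint): Gate angle, rad: 0 shut, 0.95 open limit. Flap and press bar are one rigid steel piece on the shaft. Pressing the bar towards the lane lifts the flap. Above 0.62 the flap clears the rack's top. Spring-closed: 0.075 N m shut, 0.22 N m at the limit (2 to 6 N at the bar's lip); shuts by itself when let go. The rack cannot push it open.
- bar_lip (a point): Centre line of the press bar's 6 mm thick rolled lower lip, at lane y = 110 mm, moving with the gate. The bar is a plate on the robot's side of the near wall, lane y = -78 to +297 mm, 36 mm from shaft axis to lip. At gate angle q it leans (1.05 - q) rad outward from straight down: lip at lane x = -88, z = 34 mm shut; x = -66, z = 17 mm at 0.8. A finger can press and slide anywhere along it.
- flap_tip (a point): Middle of the flap's free edge, moving with the gate. Flap: 36 mm wide (lane y = -30 to +6 mm), 50 mm from shaft axis to its 5 mm thick tip. Shut, it slopes 0.873 rad below level, over the near wall down into the lane (tip at lane x = -25, z = 14 mm), and blocks the rack; at 0.873 rad it is level, tip at lane x = -7 mm.
- rack: Ivory 40-well tube rack, 84 mm across the lane (x), 196 mm along it (y), 31 mm high, 0.16 to 0.3 kg, loose; origin at the centre of its underside, axes as the lane's. Leading end at its y = -98 mm, trailing end (flat face to push) at +98 mm. At the start the leading end is 13 to 40 mm short of the flap. Home: origin at lane y = -137 mm, trailing end 9 mm past the flap.
- tube_a: Loose sample tube, 13 mm across and about 70 mm long, standing in the rack's well at rack x = +27.5, y = -83 mm; its top is about 80 mm above the bench; origin at its foot.
- tube_b: Loose sample tube, 13 mm across and about 70 mm long, standing in the rack's well at rack x = +27.5, y = -27.5 mm; its top is about 80 mm above the bench; origin at its foot.
- tube_c: Loose sample tube, 13 mm across and about 70 mm long, standing in the rack's well at rack x = +9.5, y = -46.5 mm; its top is about 80 mm above the bench; origin at its foot.
- tube_d: Loose sample tube, 13 mm across and about 70 mm long, standing in the rack's well at rack x = +27.5, y = +9.5 mm; its top is about 80 mm above the bench; origin at its foot.
- timer: Bystander: flat white bench timer, 62 x 66 x 18 mm, on the robot's side of the lane; origin at the centre of its underside.
- petri: Bystander: petri dish, 58 mm across, 14 mm high, beyond the lane; origin at the centre of its underside.
- reagent_bottle: Bystander: white bottle with a cap, 52 mm across, 118 mm high, beyond the lane; origin at the centre of its underside.

How it is judged:
By the outcome, as a careful person would: the job done as asked, in the order asked, and still so for the second after the job is handed in, with the robot touching nothing.
It also fails if it takes over 45 s, if anything falls off the work surface, if the arm or the gripper's body presses on something with over 40 N, if the wrist force passes 120 N, or if a joint passes its speed limit or range.

ROBOT

A 6-joint arm with a two-finger parallel gripper is mounted at the origin on a cart in front of the work surface, level with it; the furniture and walls round the work are solid. World frame = base frame: x ahead of the robot, y to its left, z up, the work surface at z = 0. Lengths are in mm, angles in rad, forces in N, time in s.
With the tool pointing down it reaches from about 400 to 925 mm from the base axis. Payload 12.5 kg.
Tool frame: the origin (TCP) lies between the finger pads; the fingertips stand 19 mm ahead of it and the grasp point (between the pads) is the TCP (env.tips_ahead is the distance from the TCP to the fingertips, in mm); z points along the fingers, y is the line along which they close (so a half turn about z gives the same grasp; the last joint's range is limited). The gripper opens to 95 mm and grips with 3 to 60 N. Pads are 20 mm wide; open, the fingers measure 119 mm over their backs; the gripper's body (75 mm by 180 mm) begins 59 mm behind the grasp point.
Start: joints at [1.1, 0.491, 1.559, -0, 1.092, -0.106], TCP at [222.96, 583.895, 233.661] pointing down, gripper open.
Joint ranges: [-3.1, 3.1], [-0.84, 2.19], [0.05, 2.79], [-1.13, 4.28], [0.06, 2.93], [-2.69, 2.69]. Speed limits (rad/s): [2.22, 2.22, 2.79, 3.14, 3.14, 3.14].

INTERFACE

Orientations are given as [roll, pitch, yaw] about the fixed x, y, z axes, in that order (R = Rz(yaw) Ry(pitch) Rx(roll)).
In Python, from cell import env gives the robot as it stands.
- The arm moves only by the shell command python3 -m crank 'ROWS'. ROWS is JSON, a list of rows, each a list of 5 numbers: the shift along the tool's x, y, z in mm, then the turn about the tool's z in degrees, then the finger opening in mm, from 0 to 95.1. In form: [[dx, dy, dz, yaw, grip], ...]. A call has 1 to 10 rows; each row is the pose to reach, as a shift and turn from the pose commanded when the call began, along the tool's axes at that moment; what a row does not reach only later rows make up. A row lasts 1/12 s, in which the tool goes at most 41.7 mm and 7.16 degrees, less where a joint would pass 70% of its speed; a pose out of reach is approached as far as the arm can. A call with a gripper value outside its range is refused whole. The fingers move at their own pace and stop on an object; the grip force is fixed at half the most. Time passes only in rows, so rows that repeat a pose let the fingers close. It gives the time, the measured TCP pose, the force, the opening and the grip force at its end, in the units of the state.
- env.state(): the state, without advancing time (a new reading comes with each control period).
- env.read_camera(name): name is "side" or "top" or "wrist"; returns a dict with "img" (384x512x3 uint8, blue, green, red), "K" (3x3 intrinsics, pixels), "pose" (4x4, takes a point from camera to world coordinates). Camera axes: x right, y down, z forward; pixel columns grow to the right and rows downward; lengths in mm; the calibration is good to about 2 mm. A picture is of the moment at which its call begins. There is no depth.
- env.job_done(): hands the job in; it is judged then, once.
The state is a dict: "t": time; "joints": joint angles; "qvel": joint speeds; "tau": joint torques, N m; "eef_pos": TCP position; "tcp_rot": TCP orientation; "ft_force": force on the tool from outside, world axes, zero at the start; "moment": the same for the moment, N m; "opening": opening from 0.0 (shut) to 1.0 (fully open); "grip_force": force on a finger pad.
Only numpy, scipy, OpenCV 4.12 (cv2) and the standard library are available. Lean on these libraries where they do the work, as an engineer would, in place of code of your own. Each camera call takes 0.05 s, during which the arm holds its last target. There are 200 camera calls.

## Working session

There is one attempt and no reset: what is moved stays moved. The work goes in short steps, Python scripts to look and compute and a shell command to move; the robot and the scene stay as the last step left them, time stands still between calls to the robot, and variables do not carry over. Pictures are saved under pics/ and viewed, at most 10 in all, crops included, and the job is handed in when it is done.

```bash
mkdir -p pics; ls
python3 - <<'E'
from cell import env
import cv2
for n in("top","side"):
    c=env.read_camera(n); cv2.imwrite(f"pics/{n}0.png",c["img"]); print(n,c["K"].round(1).tolist(),c["pose"].round(3).tolist())
s=env.state(); print(s["t"],s["eef_pos"],s["tcp_rot"],s["ft_force"],s["opening"],env.tips_ahead)
E
```

```text
pics
top [[473.7, 0.0, 255.2], [0.0, 473.7, 195.9], [0.0, 0.0, 1.0]] [[-0.021, -0.981, 0.193, 360.494], [-1.0, 0.024, 0.014, -6.143], [-0.018, -0.193, -0.981, 997.707], [0.0, 0.0, 0.0, 1.0]]
side [[359.3, 0.0, 253.2], [0.0, 359.3, 193.6], [0.0, 0.0, 1.0]] [[-0.979, -0.066, 0.19, 390.103], [-0.201, 0.382, -0.902, 763.654], [-0.013, -0.922, -0.387, 384.193], [0.0, 0.0, 0.0, 1.0]]
0.1 [222.88293296 583.70975041 233.1239956 ] [-3.14063383e+00 -6.42798355e-05  2.77677514e+00] [-0.13438456  0.05193028  0.51707421] 0.9993267088961686 19.0
```

View pics/top0.png

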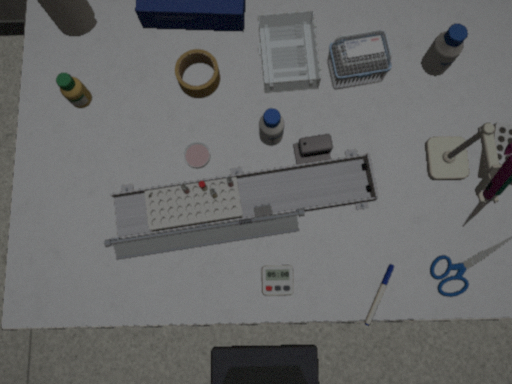

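View pics/side0.png

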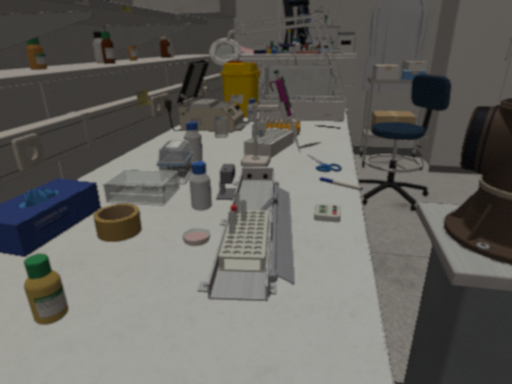

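Run:
```python
import cv2
i=cv2.imread("pics/top0.png")[90:290,100:390]
i=cv2.convertScaleAbs(i,alpha=1.5)
cv2.imwrite("pics/crop.png",cv2.resize(i,None,fx=2.75,fy=2.75,interpolation=cv2.INTER_CUBIC))
```

```text
(no output)
```

View pics/crop.png

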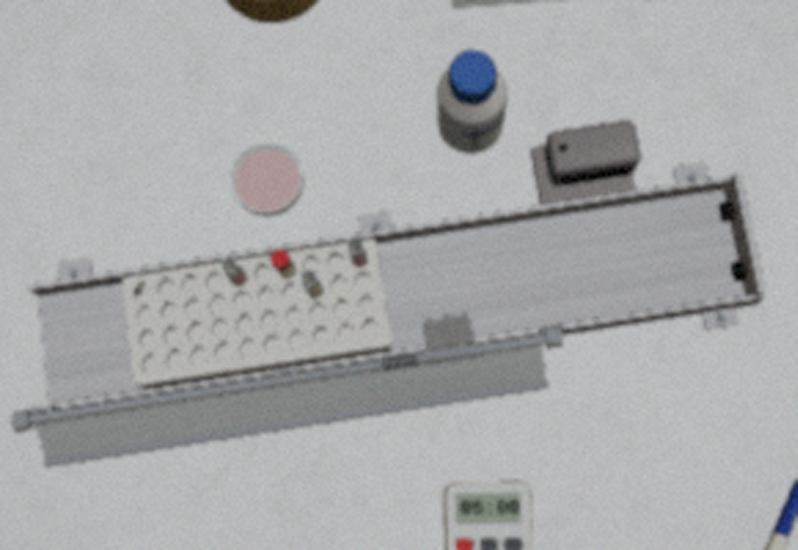

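```bash
cat > h.py <<'E'
import numpy as np
K=np.array([[473.7,0,255.2],[0,473.7,195.9],[0,0,1]])
from cell import env
def ray(cam,u,v,z):
    d=cam["pose"][:3,:3]@np.linalg.inv(cam["K"])@[u,v,1]; o=cam["pose"][:3,3]
    return (o+d*(z-o[2])/d[2])[:2]
E
python3 - <<'E'
from h import *
c=env.read_camera("top")
p=lambda u,v,z: ray(c,100+(u+.5)/2.75-.5,90+(v+.5)/2.75-.5,z)
b1=p(22,420,52);b2=p(553,335,52)
d=b1-b2; print(np.linalg.norm(d),"expect 393"); a=np.arctan2(-d[0],d[1]); print("a",a)
pts=dict(tr1=(123,277,35),tr2=(138,385,35),ld1=(376,240,35),ld2=(390,346,35),bump1=(723,211,19),bump2=(736,271,19),lip1=(48,466,34),lip2=(547,388,34),wallfar1=(35,290,30),wallfar2=(735,180,30),flap1=(424,320,14),flap2=(470,315,14),cap=(473,72,118),petri=(268,180,14))
ex=np.array([np.cos(a),np.sin(a)]);ey=np.array([-np.sin(a),np.cos(a)])
m=(b1+b2)/2; O=m+57*ex-109.5*ey
print("O",O)
for k,v in pts.items():
    w=p(*v); print(k,w.round(1),"lane",np.round([(w-O)@ex,(w-O)@ey],1))
E
```

```text
393.1121577940887 expect 393
a 0.13644796464765074
O [557.05318324   9.91048767]
tr1 [567.5 238.2] lane [ 41.4 224.7]
tr2 [484.9 225. ] lane [-42.3 222.9]
ld1 [591.4  45.8] lane [38.9 30.9]
ld2 [509.8  36.5] lane [-43.2  32.7]
bump1 [ 611.4 -221.6] lane [  22.4 -236.8]
bump2 [ 563.9 -228.5] lane [ -25.7 -237.1]
lip1 [426.4 290.6] lane [-91.3 295.9]
lip2 [475.6 -79.6] lane [-92.8 -77.6]
wallfar1 [560.1 306.5] lane [ 43.4 293.5]
wallfar2 [ 632.9 -230. ] lane [  42.5 -248. ]
flap1 [532.5  11. ] lane [-24.1   4.4]
flap2 [535.6 -24.3] lane [-25.9 -31. ]
cap [692.5 -29.4] lane [128.9 -57.3]
petri [647.  131.1] lane [105.6 107.9]
```

```bash
python3 -m crank '[[-35,-22,8,6.2,88],[-70,-45,16,12.4,88],[-105,-67,24,18.6,88],[-140,-90,32,24.8,88],[-175,-112,40,31,88],[-210,-135,48,37.2,88],[-245,-157,56,43.4,88],[-280,-180,64,49.6,88],[-315,-202,72,55.5,88],[-349,-224,80,61.3,88]]'
python3 -m crank '[[0,0,0,0,88],[0,0,0,0,88]]'
```

```text
t: 0.98
eef_pos: [466.6, 252.9, 154.4]
tcp_rot: [3.141, -0.0, 1.702]
ft_force: [0.6, 0.7, -0.9]
opening: 0.926
grip_force: 0.0
t: 1.15
eef_pos: [466.6, 252.9, 154.2]
tcp_rot: [-3.141, 0.0, 1.703]
ft_force: [0.6, -0.2, -0.4]
opening: 0.929
grip_force: 0.0
```

```bash
python3 -m crank '[[0,0,25,0.2,88],[0,0,50,0.2,88],[0,0,75,0.2,88],[0,0,92,0.2,88],[0,0,92,0.2,88]]'
python3 - <<'E'
from h import *
import cv2
c=env.read_camera("top"); i=c["img"][150:270,90:250]
w=env.read_camera("wrist")["img"]
a=cv2.resize(cv2.convertScaleAbs(i,alpha=1.5),(400,300),interpolation=cv2.INTER_CUBIC)
b=cv2.resize(cv2.convertScaleAbs(w,alpha=1.4),(400,300))
cv2.imwrite("pics/c2.png",np.hstack([a,b]))
E
```

```text
t: 1.57
eef_pos: [463.8, 255.3, 60.2]
tcp_rot: [-3.137, 0.001, 1.706]
ft_force: [-0.9, 0.1, -0.6]
opening: 0.927
grip_force: 0.0
```

View pics/c2.png

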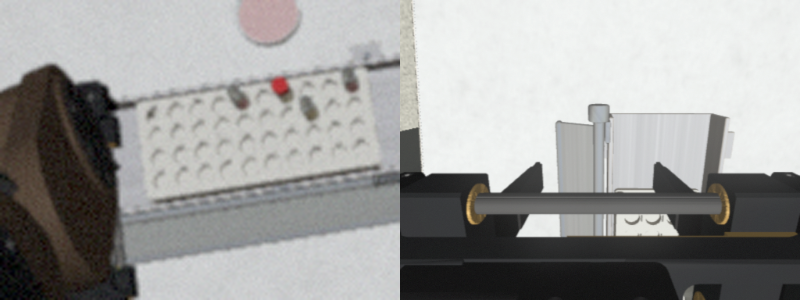

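```bash
python3 -m crank '[[0,0,10,0,88],[0,0,20,0,88],[0,0,30,0,88],[0,0,30,0,88],[0,0,30,0,88]]'
```

```text
t: 2.08
eef_pos: [465.5, 254.6, 32.2]
tcp_rot: [-3.141, 0.0, 1.703]
ft_force: [-0.5, 0.1, -0.7]
opening: 0.926
grip_force: 0.0
```

```bash
python3 -m crank '[[0,4,3,0,88],[0,8,3,0,88],[0,12,3,0,88],[0,16,3,0,88],[0,20,3,0,88],[0,24,3,0,88],[0,28,3,0,88],[0,32,3,0,88],[0,32,3,0,88],[0,32,3,0,88]]'
python3 - <<'E'
from h import *
import cv2
c=env.read_camera("top"); i=c["img"][150:270,90:310]
w=env.read_camera("side")["img"][170:310,180:320]
a=cv2.resize(cv2.convertScaleAbs(i,alpha=1.5),(500,300),interpolation=cv2.INTER_CUBIC)
b=cv2.resize(cv2.convertScaleAbs(w,alpha=1.2),(300,300))
cv2.imwrite("pics/c3.png",np.hstack([a,b]))
E
```

```text
t: 2.92
eef_pos: [479.7, 256.1, 24.9]
tcp_rot: [-3.101, 0.006, 1.702]
ft_force: [-75.1, 6.4, -5.6]
opening: 0.926
grip_force: 51.4
```

View pics/c3.png

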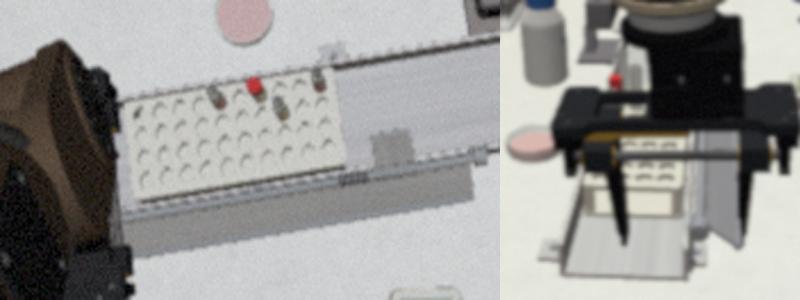

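```bash
python3 -m crank '[[0,-8,0,0,88],[0,-16,0,0,88],[0,-24,0,0,88],[0,-32,0,0,88],[0,-32,-9,0,88],[0,-32,-17,0,88],[0,-32,-17,0,88]]'
python3 -m crank '[[0,5,0,0,88],[0,9,0,0,88],[0,12,3,0,88],[0,14,6,0,88],[0,17,8.5,0,88],[0,17,8.5,0,88]]'
```

```text
t: 3.6
eef_pos: [467.4, 255.0, 48.9]
tcp_rot: [3.138, -0.001, 1.703]
ft_force: [0.3, -0.5, -0.5]
opening: 0.926
grip_force: 0.0
t: 4.1
eef_pos: [482.3, 256.8, 37.2]
tcp_rot: [-3.139, 0.0, 1.703]
ft_force: [-4.8, 1.1, -0.2]
opening: 0.924
grip_force: 2.3
```

```bash
python3 -m crank '[[0,3,2.5,0,88],[0,6,4.5,0,88],[0,9,6.5,0,88],[0,12,8,0,88],[0,15,9,0,88],[0,15,9,0,88]]'
python3 - <<'E'
from h import *
import cv2
c=env.read_camera("top"); i=c["img"][150:270,90:310]
w=env.read_camera("side")["img"][170:310,180:320]
a=cv2.resize(cv2.convertScaleAbs(i,alpha=1.5),(500,300),interpolation=cv2.INTER_CUBIC)
b=cv2.resize(cv2.convertScaleAbs(w,alpha=1.2),(300,300))
cv2.imwrite("pics/c4.png",np.hstack([a,b]))
E
```

```text
t: 4.6
eef_pos: [496.8, 258.7, 28.1]
tcp_rot: [-3.138, 0.0, 1.703]
ft_force: [-5.9, 2.3, -3.2]
opening: 0.928
grip_force: 3.2
```

View pics/c4.png

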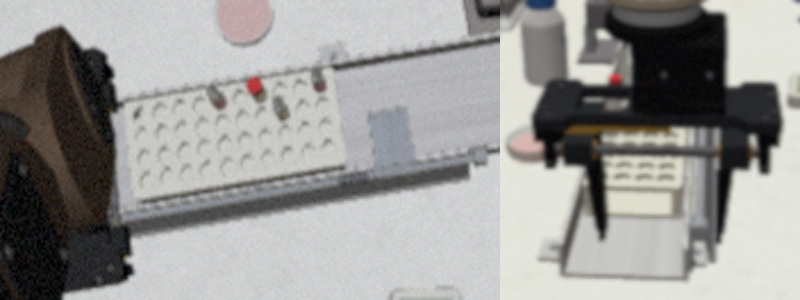

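```bash
python3 -m crank '[[-7,0.5,0,0,88],[-13,1,0,0,88],[-16,1.5,0,0,88],[-19,1.5,0,0,88],[-22,1.5,0,0,88],[-26,1.5,0,0,88],[-30,1.5,0,0,88],[-35,1.5,0,0,88],[-40,1.5,0,0,88],[-45,1.5,0,0,88]]'
```

```text
t: 5.53
eef_pos: [504.1, 214.4, 28.5]
tcp_rot: [-3.139, -0.0, 1.703]
ft_force: [-6.3, 5.3, -0.7]
opening: 0.927
grip_force: 3.4
```

```bash
python3 -m crank '[[-5,0,0,0,88],[-10,0,0,0,88],[-15,0,0,0,88],[-20,0,0,0,88],[-25,0,0,0,88],[-30,0,0,0,88],[-35,0,0,0,88],[-40,0,0,0,88],[-45,0,0,0,88],[-50,0,0,0,88]]'
python3 - <<'E'
from h import *
import cv2
c=env.read_camera("top"); i=c["img"][150:270,90:380]
a=cv2.resize(cv2.convertScaleAbs(i,alpha=1.5),(725,300),interpolation=cv2.INTER_CUBIC)
cv2.imwrite("pics/c5.png",a)
E
```

```text
t: 6.37
eef_pos: [510.6, 164.8, 28.5]
tcp_rot: [-3.138, -0.0, 1.703]
ft_force: [-6.6, 4.7, -0.5]
opening: 0.93
grip_force: 3.4
```

View pics/c5.png

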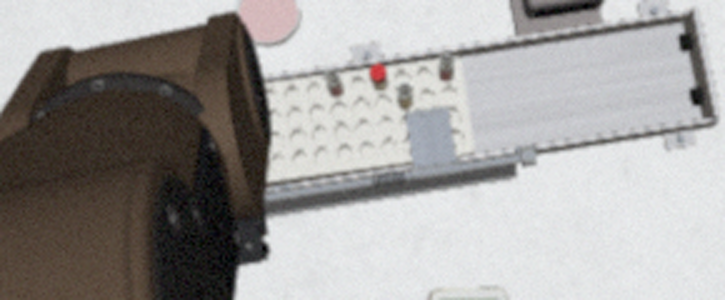

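```bash
python3 -m crank '[[-6,0,0,0,88],[-12,0,0,0,88],[-18,0,0,0,88],[-24,0,0,0,88],[-30,0.2,0,0,88],[-36,0.2,0,0,88],[-42,0.2,0,0,88],[-48,0.2,0,0,88],[-54,0.3,0,0,88],[-60,0.3,0,0,88]]'; python3 -m crank '[[-6,0,0,0,88],[-12,0,0,0,88],[-18,0,0,0,88],[-24,0,0,0,88],[-30,0.2,0,0,88],[-36,0.2,0,0,88],[-42,0.2,0,0,88],[-48,0.2,0,0,88],[-54,0.3,0,0,88],[-60,0.3,0,0,88]]'; python3 -m crank '[[-6,0,0,0,88],[-12,0,0,0,88],[-18,0,0,0,88],[-24,0,0,0,88],[-30,0.2,0,0,88],[-35,0.2,0,0,88],[-40,0.2,0,0,88],[-45,0.2,0,0,88],[-49,0.3,0,0,88],[-53,0.3,0,0,88]]'
```

```text
t: 7.25
eef_pos: [518.8, 105.4, 28.6]
tcp_rot: [-3.138, -0.001, 1.703]
ft_force: [-6.4, 4.3, -0.3]
opening: 0.928
grip_force: 3.6
t: 8.08
eef_pos: [526.9, 46.0, 28.6]
tcp_rot: [-3.138, -0.001, 1.703]
ft_force: [-6.1, 5.0, 0.6]
opening: 0.927
grip_force: 3.7
t: 8.92
eef_pos: [534.1, -6.4, 28.5]
tcp_rot: [-3.138, -0.001, 1.703]
ft_force: [-7.4, 5.1, 1.2]
opening: 0.927
grip_force: 3.8
```

```bash
python3 -m crank '[[-3,0,0,0,88],[-6,0,0,0,88],[-9,0,0,0,88],[-11,0,0,0,88],[-13,0,0,0,88],[-14,0,0,0,88],[-15,0,0,0,88],[-15,0,0,0,88]]'
```

```text
t: 9.58
eef_pos: [536.0, -20.8, 28.6]
tcp_rot: [-3.138, -0.002, 1.704]
ft_force: [-7.8, 7.4, 0.8]
opening: 0.926
grip_force: 5.8
```

```bash
python3 -m crank '[[-1,0,0,0,88],[-2,0,0,0,88],[-2,0,0,0,88]]';python3 -m crank '[[-1,0,0,0,88],[-2,0,0,0,88],[-2,0,0,0,88]]'
python3 - <<'E'
from h import *
import cv2
c=env.read_camera("top"); i=c["img"][130:250,190:390]
a=cv2.resize(cv2.convertScaleAbs(i,alpha=1.5),None,fx=3.5,fy=3.5,interpolation=cv2.INTER_CUBIC)
cv2.imwrite("pics/c6.png",a)
E
```

```text
t: 9.83
eef_pos: [535.8, -21.2, 28.6]
tcp_rot: [-3.137, -0.003, 1.705]
ft_force: [-7.5, 21.9, 3.9]
opening: 0.924
grip_force: 13.2
t: 10.08
eef_pos: [535.5, -21.6, 28.7]
tcp_rot: [-3.136, -0.004, 1.707]
ft_force: [-8.3, 37.5, 6.7]
opening: 0.929
grip_force: 20.8
```

View pics/c6.png

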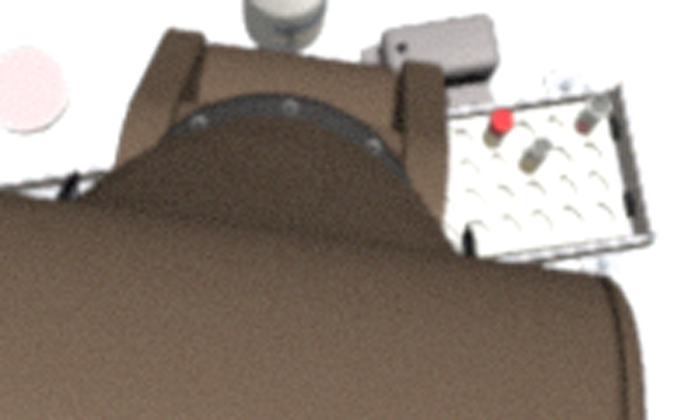

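```bash
python3 -m crank '[[2,0,0,0,88],[4,0,0,0,88],[7,0,0,0,88],[12,0,0,0,88],[19,0,0,0,88],[27,0,0,0,88],[35,0,0,0,88],[43,0,0,0,88],[51,0,0,0,88],[60,0,0,0,88]]'
python3 -m crank '[[5,-1,0,0,88],[5,-3,-1,0,88],[5,-6,-2.5,0,88],[5,-9,-4.5,0,88],[5,-12,-6.5,0,88],[5,-15,-9,0,88],[5,-18,-11.5,0,88],[5,-20,-14,0,88],[5,-23,-16,0,88],[5,-26,-17,0,88]]'
python3 -m crank '[[0,-4,0,0,88],[0,-8,0,0,88],[0,-8,-10,0,88],[0,-8,-25,0,88],[0,-8,-50,0,88],[0,-8,-80,0,88],[0,-8,-110,0,88],[0,-8,-140,0,88],[0,-8,-140,0,88]]'
python3 -m crank '[[35,0,0,0,88],[70,0,0,0,88],[105,0,0,0,88],[140,0,0,0,88],[175,0,0,0,88],[210,0,0,0,88],[245,0,0,0,88],[280,0,0,0,88],[280,0,0,0,88]]'
python3 - <<'E'
from h import *
import cv2
c=env.read_camera("top"); i=c["img"][90:290,100:390]
a=cv2.resize(cv2.convertScaleAbs(i,alpha=1.5),None,fx=2.75,fy=2.75,interpolation=cv2.INTER_CUBIC)
cv2.imwrite("pics/c7.png",a)
E
```

```text
t: 10.97
eef_pos: [529.3, 33.8, 28.7]
tcp_rot: [-3.139, 0.0, 1.704]
ft_force: [-5.4, -4.5, 0.6]
opening: 0.928
grip_force: 2.8
t: 11.8
eef_pos: [503.8, 35.4, 46.3]
tcp_rot: [3.141, 0.0, 1.703]
ft_force: [0.5, -0.3, 0.2]
opening: 0.925
grip_force: 0.0
t: 12.55
eef_pos: [497.4, 34.6, 191.8]
tcp_rot: [3.133, 0.002, 1.704]
ft_force: [-0.4, 0.3, -0.3]
opening: 0.923
grip_force: 0.0
t: 13.3
eef_pos: [457.6, 316.8, 186.3]
tcp_rot: [3.14, -0.001, 1.707]
ft_force: [-0.5, -0.4, 0.0]
opening: 0.93
grip_force: 0.0
```

View pics/c7.png

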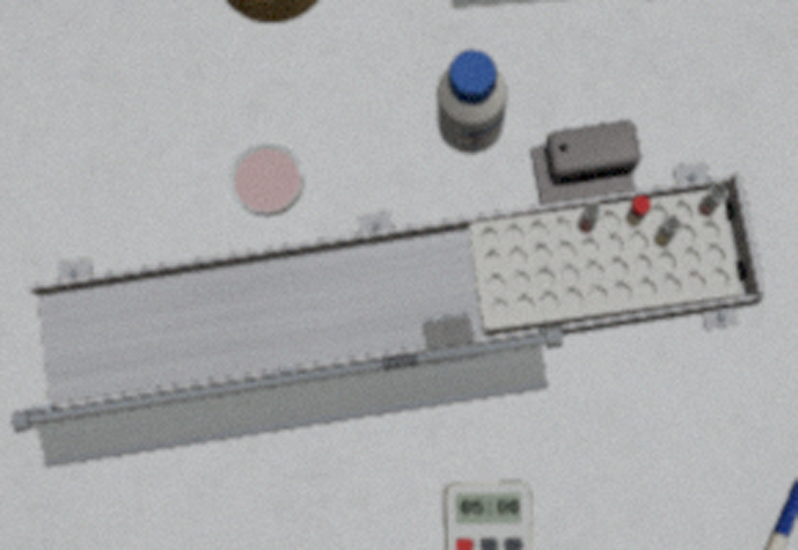

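Run:
```python
from h import *
c=env.read_camera("top")
p=lambda u,v,z: ray(c,100+(u+.5)/2.75-.5,90+(v+.5)/2.75-.5,z)
a=.13645;O=np.array([557.05,9.91]);ex=np.array([np.cos(a),np.sin(a)]);ey=np.array([-np.sin(a),np.cos(a)])
for q in((470,225,35),(487,333,35),(726,192,35),(742,298,35)):
    w=p(*q)-O; print(np.round([w@ex,w@ey],1))
```

```text
[ 39.  -41.4]
[-45.1 -40.4]
[  33.1 -238. ]
[ -49.4 -233.3]
```

```bash
python3 -c "
from cell import env
print(env.job_done())"
```

```text
the job is handed in; nothing more can be done
None
```

The job is handed in: the rack is home against the end stop with its four tubes standing, the gate sprang shut behind it, and nothing else was touched. My first press on the bar jammed and reached about 75 N at the wrist, so I backed off and opened the gate along the bar's arc instead.

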